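# Pack the rework station's square nozzles into its shipping tray

## Task

Pack this machine's three square-hooded nozzles into the blue tray: stand each one upright, centred on the dark square silhouette that matches its hood's size (which way it is turned does not matter), setting it down rather than dropping it. The round-hooded nozzles belong to another machine: leave them, the tape roll and the jar standing where they are.

Things in the scene. Friction and masses are not known exactly. Their poses are not given: they have to be found in the camera images.
- sq_small_mid (a point): The small square nozzle, bare silvery metal, upright: a flat square hood 32 x 32 mm and 16 mm high at the bottom, with a round neck, 26 mm diameter, up to 76 mm above the underside. Loose, 0.07 to 0.24 kg. The point is on the neck's axis, half-way up (38 mm above the underside); x and y square to the hood's sides, z up the neck. Grip the neck.
- sq_medium_mid (a point): The medium square nozzle, bare silvery metal, upright: a flat square hood 46 x 46 mm and 16 mm high at the bottom, with a round neck, 26 mm diameter, up to 76 mm above the underside. Loose, 0.07 to 0.24 kg. The point is on the neck's axis, half-way up (38 mm above the underside); x and y square to the hood's sides, z up the neck. Grip the neck.
- sq_large_mid (a point): The large square nozzle, bare silvery metal, upright: a flat square hood 60 x 60 mm and 16 mm high at the bottom, with a round neck, 26 mm diameter, up to 76 mm above the underside. Loose, 0.07 to 0.24 kg. The point is on the neck's axis, half-way up (38 mm above the underside); x and y square to the hood's sides, z up the neck. Grip the neck.
- round_small_mid (a point): A nozzle that does not belong to this machine: the same silvery neck (26 mm diameter, top 76 mm above the underside) on a round hood, 40 mm diameter and 16 mm high. Loose. The point is on its axis, 38 mm above the underside; z is up.
- round_large_mid (a point): A nozzle that does not belong to this machine: the same silvery neck (26 mm diameter, top 76 mm above the underside) on a round hood, 56 mm diameter and 16 mm high. Loose. The point is on its axis, 38 mm above the underside; z is up.
- bay_small_top (a point): Bay for the small square nozzle: a white 92 x 112 mm plate with a flat dark 32 x 32 mm square. The point is the square's middle, at the plate's surface (9 mm above the table), where the underside rests; x along the tray, z up. Three bays in a row, 96 mm apart, any order, in a fixed blue tray 320 x 128 mm; its 6 mm rim stands 7 mm above the plates.
- bay_medium_top (a point): Bay for the medium square nozzle: a white 92 x 112 mm plate with a flat dark 46 x 46 mm square. The point is the square's middle, at the plate's surface (9 mm above the table), where the underside rests; x along the tray, z up. Three bays in a row, 96 mm apart, any order, in a fixed blue tray 320 x 128 mm; its 6 mm rim stands 7 mm above the plates.
- bay_large_top (a point): Bay for the large square nozzle: a white 92 x 112 mm plate with a flat dark 60 x 60 mm square. The point is the square's middle, at the plate's surface (9 mm above the table), where the underside rests; x along the tray, z up. Three bays in a row, 96 mm apart, any order, in a fixed blue tray 320 x 128 mm; its 6 mm rim stands 7 mm above the plates.
- tape_mid (a point): Bystander: a roll of amber tape lying flat, 62 mm outer diameter, 20 mm high, loose. The point is at its centre, 10 mm above the table top.
- jar_mid (a point): Bystander: a small white jar with a black cap, 44 mm diameter, 46 mm high, loose. The point is at its centre, 23 mm above the table top.
Mind the look-alikes: they are no part of the job. Leave any yellow look-alike of the part that bears sq_medium_mid alone.

How it is judged (in metres and radians):
At the end, for the whole second after the job is handed in: Each square nozzle stands upright (within 0.1 rad), released and at rest on the plate of the bay with its own silhouette, its axis within 12 mm of the silhouette's middle; both round nozzles, the tape roll and the jar stand within 20 mm of where they began (horizontal distance between sq_small_mid and bay_small_top below 0.012 m and angle between each of sq_small_mid, sq_medium_mid, sq_large_mid's own z axis and vertical below 0.1 rad and z of sq_small_mid in the frame of bay_small_top between 0.033 and 0.043 m and linear speed of each of sq_small, sq_medium, sq_large below 0.02 m/s and angular speed of each of sq_small, sq_medium, sq_large below 0.2 rad/s and horizontal distance between sq_medium_mid and bay_medium_top below 0.012 m and z of sq_medium_mid in the frame of bay_medium_top between 0.033 and 0.043 m and horizontal distance between sq_large_mid and bay_large_top below 0.012 m and z of sq_large_mid in the frame of bay_large_top between 0.033 and 0.043 m and distance of each of round_small_mid, round_large_mid, tape_mid, jar_mid from where it was at the start of the episode below 0.02 m and angle between each of round_small_mid, round_large_mid, tape_mid, jar_mid's own z axis and vertical below 0.2 rad); the robot touches nothing.
It fails at once if a round nozzle is moved more than 20 mm or knocked over (distance of any of round_small_mid, round_large_mid from where it was at the start of the episode above 0.02 m or angle between any of round_small_mid, round_large_mid's own z axis and vertical above 0.4 rad).
It fails at once if the tape roll or the jar is moved more than 20 mm or knocked over (distance of any of tape_mid, jar_mid from where it was at the start of the episode above 0.02 m or angle between any of tape_mid, jar_mid's own z axis and vertical above 0.4 rad).
It fails at once if a square nozzle is dropped (moves faster than 0.7 m/s while not held, a fall of about 25 mm) ((linear speed of sq_small above 0.7 m/s and contact force between the fingers and sq_small below 0.05 N) or (linear speed of sq_medium above 0.7 m/s and contact force between the fingers and sq_medium below 0.05 N) or (linear speed of sq_large above 0.7 m/s and contact force between the fingers and sq_large below 0.05 N)).
It also fails if it takes over 80 s, if anything falls off the work surface, if the arm or the gripper's body presses on something with over 40 N, if the wrist force passes 120 N, or if a joint passes its speed limit or range.

## Robot

A 6-joint arm with a two-finger parallel gripper is mounted at the origin on the work surface. World frame = base frame: x ahead of the robot, y to its left, z up, the work surface at z = 0. Lengths are in mm, angles in rad, forces in N, time in s.
With the tool pointing down it reaches from about 425 to 950 mm from the base axis. Payload 14.7 kg.
Tool frame: the origin (TCP) lies at the very end of the fingers, on their centre line; the grasp point (between the pads) lies 19 mm behind it; x points along the fingers, y is the direction in which the jaws open and shut, and the axes are right-handed (so a half turn about x gives the same grasp; the last joint's range is limited). The gripper opens to 85 mm and grips with 20 to 120 N. Pads are 22 mm wide; open, the fingers measure 114 mm over their backs; the gripper's body (76 mm by 85 mm) begins 54 mm behind the grasp point. The pads swing forward as they close: fully open they stand 13 mm farther back than shut.
Start: joints at [1.113, 0.48, 1.596, -0, 1.065, -0.047], TCP at [259.549, 595.925, 205.097] pointing down, gripper open.
Joint ranges: [-2.75, 2.75], [-0.82, 2.05], [0.23, 2.67], [-1.56, 4.7], [0.09, 2.69], [-2.92, 2.92]. Speed limits (rad/s): [1.89, 1.89, 2.39, 3.01, 3.01, 3.01].

## Interface

Orientations are given as a rotation vector (axis times angle).
In Python, from station import bot gives the robot as it stands.
- The arm moves only by the shell command python3 -m inch 'ROWS' [FORCE]. ROWS is JSON, a list of rows, each a list of 7 numbers: the turn, a rotation vector about the tool's x, y, z in degrees, then the shift along the tool's x, y, z in cm, then the opening, from 0 (shut) to 1 (fully open). A call has 1 to 12 rows; each row shifts and turns the commanded pose from where the row before left it, along the tool's axes as they then stand; what a row does not reach is not made up. A row lasts 1/8 s, in which the tool goes at most 62.5 mm and 10.7 degrees, less where a joint would pass 70% of its speed; a pose out of reach is approached as far as the arm can. A call with a gripper value outside its range is refused whole. The fingers move at their own pace and stop on an object; FORCE is the grip in N (left out, the last holds). Time passes only in rows, so rows that do not move let the fingers close. It gives the time, the measured TCP pose, the force and the opening at its end, in the units of the state.
- bot.sense(): the state, without advancing time (a new reading comes with each control period).
- bot.capture(name): name is "scene" or "side" or "wrist"; returns a dict with "img" (480x640x3 uint8, blue, green, red), "depth" (480x640 float32, mm along the optical axis (not along the pixel's ray), 0 where there is no reading), "mtx" (3x3 intrinsics, pixels), "cam_to_world" (4x4, takes a point from camera to world coordinates); the wrist camera has in their place "hand_eye" (4x4, takes a point from camera to tool coordinates, whose origin is the TCP and whose axes are the tool frame's). Camera axes: x right, y down, z forward; pixel columns grow to the right and rows downward; lengths in mm; the calibration is good to about 2 mm. The wrist camera is an equidistant fisheye: a pixel r from the principal point sees the ray r / f radians off the axis. A picture is of the moment at which its call begins: read the wrist's pose just before it.
- bot.sign_off(): hands the job in, once; it reports no verdict.
Trained networks look in a picture, given as the dict that the camera call returned (one of the last four; its "shot" number tells which), for a name from the list of things; names that differ only in an ending like _2 or _b are one class to them, and where a whole thing is asked for, a point or a joint stands for the part that bears it (a point fixed in the world has none). Each returns a list of dicts, best first, with "score" (0 to 1); they miss things now and then, are a little off and sometimes report something else, mostly with a low value. They report only what shows in the picture. A call takes as long as a camera call. They do not tell look-alikes from the thing itself.
- bot.trace(picture, name): "pixels" (480x640 bool, what is visible of it) and "box" ([left, top, right, bottom] in pixels, round what is visible of it).
- bot.spot_point(picture, name): "point" ([column, row] in pixels: a listed point, or the origin of a listed thing).
The state is a dict: "time": time; "joint_pos": joint angles; "joint_velocities": joint speeds; "effort": joint torques, N m; "eef_pos": TCP position; "tool_rot": TCP orientation; "wrist_force": force on the tool from outside, world axes, zero at the start; "torque": the same for the moment, N m; "finger_gap": finger opening in mm.
Only numpy, scipy, OpenCV 4.12 (cv2) and the standard library are available. Lean on these libraries where they do the work, as an engineer would, in place of code of your own. Each camera call takes 0.05 s, during which the arm holds its last target.

## Working session

There is one attempt and no reset: what is moved stays moved. The work goes in short steps, Python scripts to look and compute and a shell command to move; the robot and the scene stay as the last step left them, time stands still between calls to the robot, and variables do not carry over. Pictures are saved under pics/ and viewed, and the job is handed in when it is done.

```bash
ls; mkdir -p pics; cat > h.py <<'E'
from station import bot
import numpy as np, cv2
from scipy.spatial.transform import Rotation as R
def save(p,n): cv2.imwrite('pics/'+n,p['img'])
def px2w(p,u,v,z=None):
    """pixel -> world, z given plane height or from depth"""
    K=p['mtx'];T=np.array(p['cam_to_world']);d=np.linalg.inv(K)@np.array([u,v,1.])
    if z is None:
        return T[:3,:3]@(d*p['depth'][int(round(v)),int(round(u))])+T[:3,3]
    r=T[:3,:3]@d; o=T[:3,3]
    return o+r*(z-o[2])/r[2]
E
python3 - <<'E'
from h import *
np.set_printoptions(precision=3,suppress=True)
s=bot.sense();print(s)
for n in ['scene','side']:
    p=bot.capture(n);save(p,n+'0.png');print(n,p['cam_to_world'])
    np.savez(n+'0.npz',**{k:p[k] for k in ['img','depth','mtx','cam_to_world']})
E
```

```text
pics
{'time': 0.0, 'joint_pos': array([ 1.113,  0.481,  1.597, -0.   ,  1.065, -0.047]), 'joint_velocities': array([ 0.   ,  0.001, -0.001,  0.001,  0.   ,  0.   ]), 'effort': array([ -0.   , -95.066, -43.017,  -0.   ,   0.012,  -0.   ]), 'eef_pos': array([259.341, 595.515, 204.444]), 'tool_rot': array([ 0.321,  1.547, -0.323]), 'wrist_force': array([-0.203, -0.254,  0.017]), 'torque': array([ 0.092, -0.022,  0.026]), 'finger_gap': 85.50355769519523}
scene [[   0.565    0.459   -0.686 1284.469]
 [   0.825   -0.291    0.485 -578.167]
 [   0.023   -0.839   -0.543  648.116]
 [   0.       0.       0.       1.   ]]
side [[ -0.867  -0.248   0.432 159.713]
 [ -0.498   0.47   -0.729 573.379]
 [ -0.023  -0.847  -0.531 532.453]
 [  0.      0.      0.      1.   ]]
```

View pics/scene0.png

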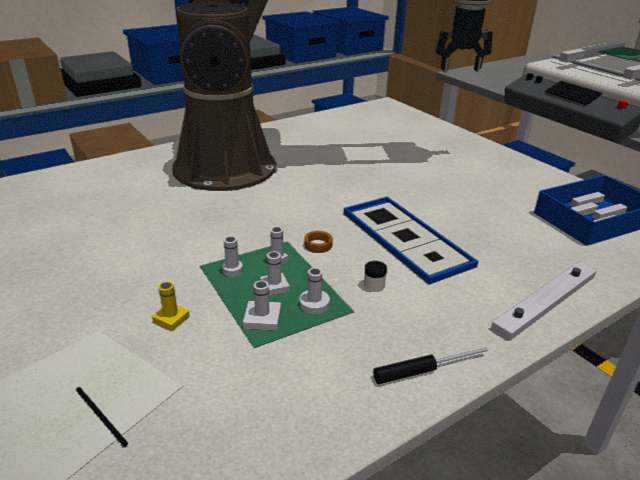

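View pics/side0.png

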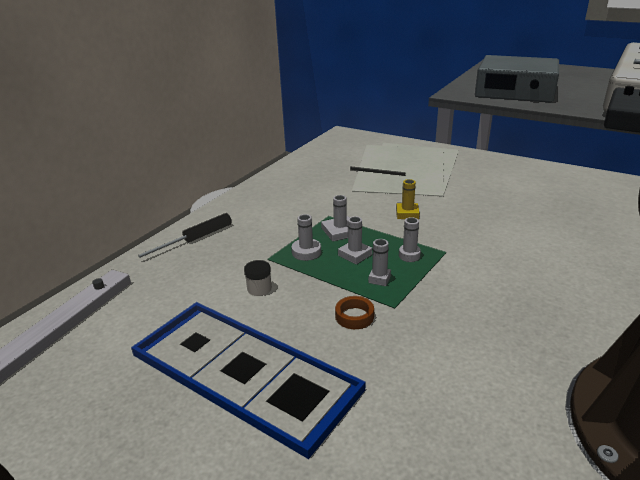

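Both views show the tray with its three bays. On the green mat stand five silvery nozzles. In the scene view these are large square (262,305), medium (274,272), small (277,245), round small (232,257) and round large (315,290). The yellow look-alike is at (170,305), off the mat. Next I'll measure positions.

```bash
python3 - <<'E'
from h import *
np.set_printoptions(precision=1,suppress=True)
zz={'sq_small_mid':38,'sq_medium_mid':38,'sq_large_mid':38,'round_small_mid':38,'round_large_mid':38,'bay_small_top':9,'bay_medium_top':9,'bay_large_top':9,'tape_mid':10,'jar_mid':23}
for c in ['scene','side']:
    p=bot.capture(c)
    for n,z in zz.items():
        for d in bot.spot_point(p,n)[:3]:
            u,v=d['point']; print(c,n,round(d['score'],2),np.array([u,v]),px2w(p,u,v,z))
E
```

```text
scene sq_small_mid 0.87 [274.9 246.6] [ 468.3 -113.2   38. ]
scene sq_medium_mid 0.61 [167.9 306.2] [ 532.7 -365.1   38. ]
scene sq_medium_mid 0.45 [312.4 290. ] [ 629.4 -129.1   38. ]
scene sq_large_mid 0.92 [260.8 302.1] [ 609.4 -224.8   38. ]
scene round_small_mid 0.9 [236.  254.9] [ 453.3 -193.4   38. ]
scene round_large_mid 0.87 [314.7 290. ] [ 631.7 -125.6   38. ]
scene bay_small_top 0.57 [434.3 257.3] [642.8 169.2   9. ]
scene bay_medium_top 0.97 [404.7 233.8] [538.8 179.5   9. ]
scene bay_medium_top 0.35 [275.6 246.8] [431.  -90.3   9. ]
scene bay_large_top 0.96 [377.9 216. ] [444.8 179.6   9. ]
scene tape_mid 0.93 [319.2 240.3] [460.5   1.9  10. ]
scene tape_mid 0.37 [261.7 301.8] [ 578.6 -206.8   10. ]
scene jar_mid 0.97 [374.6 274.3] [637.   11.6  23. ]
side sq_small_mid 0.82 [378.7 260.8] [ 474.7 -114.5   38. ]
side sq_medium_mid 0.97 [410.3 200.9] [ 514.6 -349.3   38. ]
side sq_medium_mid 0.67 [353.1 239.6] [ 546.4 -156.6   38. ]
side sq_large_mid 0.84 [336.8 215. ] [ 619.5 -225.6   38. ]
side round_small_mid 0.68 [303.7 235.3] [ 635.1 -127.7   38. ]
side round_small_mid 0.68 [257.5 275.9] [631.7  20.1  38. ]
side round_small_mid 0.56 [410.3 236.7] [ 458.3 -214.5   38. ]
side round_large_mid 0.93 [305.  232.9] [ 637.7 -136.4   38. ]
side round_large_mid 0.51 [340.  212.9] [ 618.1 -236.2   38. ]
side round_large_mid 0.27 [375.5 259.2] [ 481.7 -116.4   38. ]
side bay_small_top 0.84 [194.9 342.1] [638.3 170.3   9. ]
side bay_medium_top 0.69 [241.6 369.2] [542.4 181.4   9. ]
side bay_large_top 0.92 [297.7 393.1] [450.2 180.7   9. ]
side bay_large_top 0.16 [410.8 237.2] [ 474.3 -259.3    9. ]
side tape_mid 0.66 [355.4 311.9] [461.5  -3.6  10. ]
side jar_mid 0.89 [259.2 277.9] [639.9   6.7  23. ]
```

```bash
python3 - <<'E'
# silhouettes, mm: dark square contours on the tray, from both cameras; nozzle tops via depth
import numpy as np,cv2
from h import px2w
np.set_printoptions(precision=1,suppress=True)
for c,roi in [('scene',(340,190,480,285)),('side',(130,300,370,455))]:
    p=dict(np.load(c+'0.npz')); im=p['img']; l,t,r,b=roi
    g=cv2.cvtColor(im,cv2.COLOR_BGR2GRAY); hsv=cv2.cvtColor(im,cv2.COLOR_BGR2HSV)
    m=((g<60)&(hsv[...,1]<100)).astype(np.uint8); k=np.zeros_like(m);k[t:b,l:r]=1
    n,lab,st,ce=cv2.connectedComponentsWithStats(m*k)
    for i in range(1,n):
        if st[i,4]>60:
            ys,xs=np.where(lab==i)
            W=np.array([px2w(p,x,y,9)[:2] for x,y in zip(xs,ys)]).astype(np.float32)
            print(c,'dark',ce[i],st[i,4],cv2.minAreaRect(W))
    # top points: depth heightmap
    K=p['mtx'];T=p['cam_to_world'];D=p['depth']
    v,u=np.mgrid[:480,:640]
    P=np.stack([(u-K[0,2])/K[0,0]*D,(v-K[1,2])/K[1,1]*D,D],-1)@T[:3,:3].T+T[:3,3]
    ok=(D>0)&(P[...,2]>55)&(P[...,2]<85)&(P[...,0]>350)&(P[...,0]<950)&(abs(P[...,1])<500)
    n,lab,st,ce=cv2.connectedComponentsWithStats(ok.astype(np.uint8))
    for i in range(1,n):
        if st[i,4]>30:
            q=P[lab==i]; print(c,'neck',ce[i],q[:,:2].mean(0),q[:,2].max(), q[:,:2].min(0),q[:,:2].max(0))
E
```

```text
scene dark [380.5 215.8] 262 ((446.8223571777344, 185.77809143066406), (55.21784973144531, 54.9257926940918), 85.34219360351562)
scene dark [405.5 234.8] 178 ((542.7955932617188, 178.08343505859375), (41.92884826660156, 41.9378547668457), 86.8027572631836)
scene dark [433.5 256.1] 94 ((638.2311401367188, 171.14239501953125), (28.09427261352539, 28.459077835083008), 85.00657653808594)
scene dark [375.3 268.6] 228 ((609.0741577148438, 38.312801361083984), (42.59593200683594, 57.1655158996582), 51.66984939575195)
scene neck [276.  234.6] [ 476.7 -114.9] 82.23050660374292 [ 456.4 -125.7] [ 486.7 -100.2]
scene neck [229.8 244.4] [ 460.3 -208.1] 82.60154366645872 [ 440.4 -218.8] [ 470.1 -192.7]
scene neck [273.2 260.1] [ 551.5 -165. ] 82.51962121466818 [ 533.6 -176.7] [ 560.1 -149.6]
scene neck [314.3 276.9] [ 636.3 -130.4] 82.1044858437781 [ 618.5 -140.6] [ 645.2 -115.2]
scene neck [166.  290.3] [ 530.6 -363.3] 79.68399030193814 [ 511.8 -374.9] [ 539.9 -349.4]
scene neck [260.5 290.2] [ 618.5 -229.1] 82.22886978246459 [ 600. -240.] [ 627.6 -213.9]
side dark [194.8 341.9] 303 ((638.8961181
[... 183 characters left out ...]
13037109375), 85.65596008300781)
side dark [297.5 396.7] 1579 ((447.4002380371094, 184.6234130859375), (59.566890716552734, 58.81141662597656), 85.62556457519531)
side neck [408.5 185.8] [ 522.7 -354.7] 77.64108428744021 [ 512.  -373.6] [ 537.7 -345.5]
side neck [339.2 202.7] [ 610.1 -219.6] 80.11445188489296 [ 599.7 -237.3] [ 626.8 -210.3]
side neck [304.3 222.5] [ 627.5 -120.9] 80.08098762503244 [ 617.1 -138.5] [ 644.6 -111.1]
side neck [354.5 224.8] [ 542.7 -155.1] 80.50874726747469 [ 532.1 -174. ] [ 558.5 -145.9]
side neck [410.9 225.7] [ 452.5 -198.4] 80.70837139339295 [ 441.3 -218.4] [ 466.8 -189.1]
side neck [380.  248.1] [ 468.4 -104.6] 80.93684564758775 [ 457.7 -122.4] [484.4 -96. ]
```

```bash
python3 - <<'E'
import numpy as np
from h import *
from scipy.optimize import least_squares
np.set_printoptions(precision=2,suppress=True)
print(R.from_rotvec(bot.sense()['tool_rot']).as_matrix())
C={'small':(471,-110),'medium':(546,-162),'large':(614,-226),'rs':(455,-205),'rl':(632,-127),'yellow':(525,-361)}
A={}
for c in ['scene','side']:
    p=dict(np.load(c+'0.npz'));K=p['mtx'];T=p['cam_to_world'];D=p['depth']
    v,u=np.mgrid[:480,:640]
    P=np.stack([(u-K[0,2])/K[0,0]*D,(v-K[1,2])/K[1,1]*D,D],-1)@T[:3,:3].T+T[:3,3]
    A[c]=P[(D>0)&(P[...,2]>28)&(P[...,2]<72)]
    for z in [ (470,640,-140,-100)]: 
        pass
    m=P[(D>0)&(P[...,0]>560)&(P[...,0]<590)&(P[...,1]>-120)&(P[...,1]<-90)];print(c,'mat z',np.median(m[:,2]) if len(m) else None)
    m=P[(D>0)&(P[...,0]>560)&(P[...,0]<590)&(P[...,1]>40)&(P[...,1]<80)];print(c,'table z',np.median(m[:,2]) if len(m) else None)
for n,c0 in C.items():
    for cams in (['scene'],['side'],['scene','side']):
        Q=np.vstack([A[c] for c in cams]);Q=Q[np.hypot(*(Q[:,:2]-c0).T)<24,:2]
        f=lambda x:np.hypot(Q[:,0]-x[0],Q[:,1]-x[1])-13
        r=least_squares(f,c0,loss='soft_l1',f_scale=1);print(n,cams,r.x,len(Q),np.median(abs(f(r.x))))
E
```

```text
[[ 0.    0.4   0.92]
 [ 0.    0.92 -0.4 ]
 [-1.    0.   -0.  ]]
scene mat z 3.879849510515612
scene table z 1.3051952007712089
side mat z 2.613079125789568
side table z -0.5018590521806345
small ['scene'] [ 470.23 -111.03] 208 0.8818792194462404
small ['side'] [ 471.57 -111.26] 339 0.6111300646098723
small ['scene', 'side'] [ 471.01 -111.22] 547 0.8270775697530421
medium ['scene'] [ 545.41 -161.71] 271 0.6405717643770021
medium ['side'] [ 546.26 -161.87] 294 0.7096688614565716
medium ['scene', 'side'] [ 545.79 -161.83] 565 0.6908556106441832
large ['scene'] [ 612.57 -226.02] 301 0.593623865969457
large ['side'] [ 613.76 -226.31] 265 0.7503579006541639
large ['scene', 'side'] [ 613.01 -226.16] 566 0.709222693788166
rs ['scene'] [ 453.85 -205.08] 249 0.8526808314114191
rs ['side'] [ 455.21 -205.01] 310 0.692894275209154
rs ['scene', 'side'] [ 454.52 -205.05] 559 0.893801836441396
rl ['scene'] [ 630.42 -126.68] 277 0.6710589939931104
rl ['side'] [ 631.53 -126.69] 288 0.8856084995270628
rl ['scene', 'side'] [ 630.9  -126.69] 565 0.8036512830292608
yellow ['scene'] [ 524.3  -361.57] 315 0.6504410012267368
yellow ['side'] [ 525.47 -361.74] 241 1.0178896576010708
yellow ['scene', 'side'] [ 524.63 -361.65] 556 0.8491873283372966
```

```bash
python3 -m inch '[[-8,0,0,0,0,0,0.7],[-8,0,0,0,0,0,0.7],[-7.5,0,0,0,0,0,0.7],[0,0,0,0,-5,2.2,0.7],[0,0,0,0,-5,2.2,0.7],[0,0,0,0,-5,2.2,0.7],[0,0,0,0,-5,2.2,0.7],[0,0,0,0,-5,2.2,0.7],[0,0,0,0,-5,2.2,0.7],[0,0,0,0,-5,2.2,0.7],[0,0,0,0,-5,2.2,0.7],[0,0,0,0,0,0,0.7]]' 40
```

```text
time: 2.7
eef_pos: [436.6, 192.9, 205.3]
tool_rot: [0.004, 1.57, -0.004]
wrist_force: [-0.4, 0.2, 0.6]
finger_gap: 59.5
```

```bash
python3 -m inch '[[0,0,0,0,-5.2,2.2,0.7],[0,0,0,0,-5.2,2.2,0.7],[0,0,0,0,-5.2,2.2,0.7],[0,0,0,0,-5.2,2.2,0.7],[0,0,0,0,-5.2,2.2,0.7],[0,0,0,0,-5.2,2.2,0.7],[0,0,0,0,-5.2,2.2,0.7],[0,0,0,4,-5.5,2.3,0.7],[0,0,0,4,0,0,0.7],[0,0,0,0,0,0,0.7]]'; python3 - <<'E'
from h import *
s=bot.sense();print(s['joint_pos'],R.from_rotvec(s['tool_rot']).as_matrix().round(3))
p=bot.capture('wrist');save(p,'w1.png');print(p['hand_eye'].round(3),p['mtx'])
E
```

```text
time: 3.95
eef_pos: [607.1, -215.0, 127.4]
tool_rot: [0.003, 1.576, 0.001]
wrist_force: [-0.4, 0.7, 0.9]
finger_gap: 59.4
[-3.87534261e-01  5.55738672e-01  1.67774644e+00  2.33401821e-04
  9.13992908e-01 -1.95749918e+00] [[-0.005  0.001  1.   ]
 [ 0.002  1.    -0.001]
 [-1.     0.002 -0.005]]
[[ 0.00000e+00 -3.14000e-01  9.49000e-01 -1.67976e+02]
 [ 1.00000e+00 -1.00000e-03 -0.00000e+00  9.09000e-01]
 [ 1.00000e-03  9.49000e-01  3.14000e-01 -8.10750e+01]
 [ 0.00000e+00  0.00000e+00  0.00000e+00  1.00000e+00]] [[371.64829954   0.         320.89545733]
 [  0.         371.64829954 238.34877523]
 [  0.           0.           1.        ]]
```

View pics/w1.png

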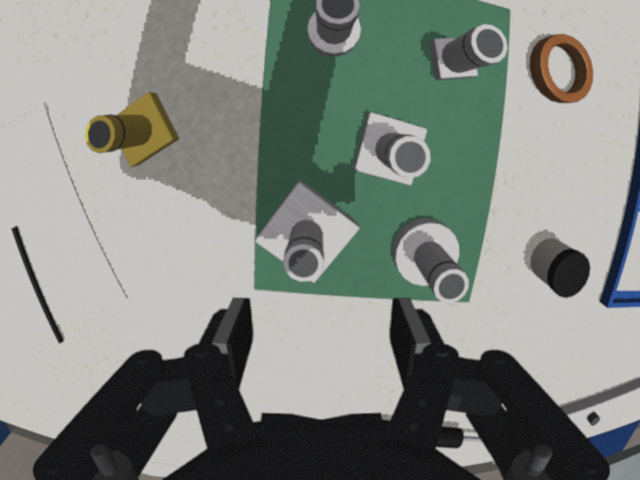

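The wrist view confirms identities: large hood at (305,235), medium at (392,148), small at (455,55). The round hoods are at (335,30) and (428,255), and the yellow look-alike is at left.

```bash
python3 -m inch '[[0,0,0,0,0,0,0.7],[0,0,0,0,0,0,0.7]]'
```

```text
time: 4.25
eef_pos: [610.0, -215.9, 132.2]
tool_rot: [-0.001, 1.568, -0.001]
wrist_force: [-0.2, -1.0, 0.3]
finger_gap: 59.8
```

```bash
python3 -m inch '[[0,0,0,0,-1.03,0.33,0.7],[0,0,0,0,0,0,0.7],[0,0,0,0,0,0,0.7]]'; python3 - <<'E'
from h import *
for c in ['scene']:
    p=bot.capture(c);save(p,c+'1.png')
E
```

```text
time: 4.62
eef_pos: [612.3, -226.7, 130.3]
tool_rot: [0.001, 1.571, -0.001]
wrist_force: [0.3, 0.2, -0.3]
finger_gap: 59.6
```

View pics/scene1.png

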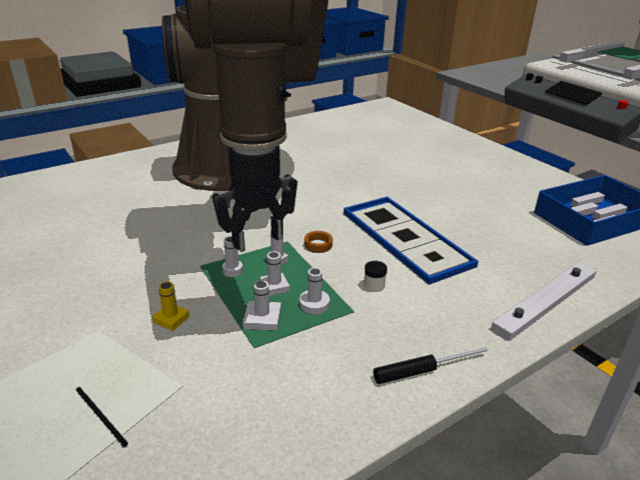

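The fingertips' midpoint, at about (257,247), is in line above the large nozzle's neck top at (261,284). I'll descend.

```bash
python3 -m inch '[[0,0,0,3,0,0,0.7],[0,0,0,3,0,0,0.7],[0,0,0,3,0,0,0.7],[0,0,0,0,0,0,0.7],[0,0,0,0,0,0,0.7]]'; python3 - <<'E'
from h import *
for c in ['scene']:
    p=bot.capture(c);cv2.imwrite('pics/s2.png',cv2.resize(p['img'][180:360,140:380],None,fx=3,fy=3))
E
```

```text
time: 5.3
eef_pos: [612.8, -226.7, 41.2]
tool_rot: [0.0, 1.57, -0.001]
wrist_force: [0.4, -0.5, 0.4]
finger_gap: 59.7
```

View pics/s2.png

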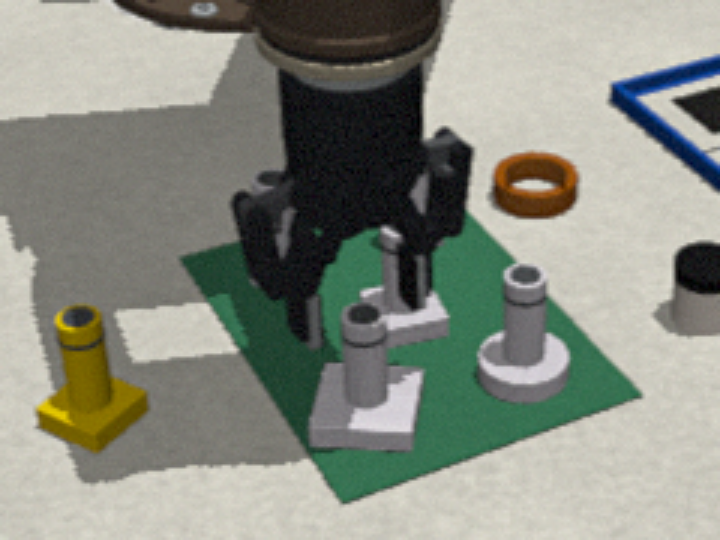

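```bash
python3 - <<'E'
from h import *
np.set_printoptions(precision=1,suppress=True)
s=bot.sense();t=s['eef_pos'];M=R.from_rotvec(s['tool_rot']).as_matrix()
for c in ['scene','side']:
    p=bot.capture(c);save(p,c+'3.png')
    def pj(w):
        T=np.linalg.inv(p['cam_to_world']);q=p['mtx']@(T[:3,:3]@w+T[:3,3]);return q[:2]/q[2]
    im=p['img'].copy()
    for k,off in {'tcp':(0,0,0),'L':(-8,30,0),'Rr':(-8,-30,0),'bodyF':(-73,0,40)}.items():
        a=pj(t+M@np.array(off,float));print(c,k,a);cv2.circle(im,tuple(int(i) for i in a),2,(0,0,255),-1)
    a=pj(np.array([612.8,-226.2,79]));cv2.circle(im,tuple(int(i) for i in a),2,(0,255,0),-1)
    l,tp=(140,180) if c=='scene' else (230,120)
    cv2.imwrite('pics/%s3c.png'%c,cv2.resize(im[tp:tp+180,l:l+240],None,fx=3,fy=3))
    D=p['depth'];K=p['mtx'];T=p['cam_to_world'];v,u=np.mgrid[:480,:640]
    P=np.stack([(u-K[0,2])/K[0,0]*D,(v-K[1,2])/K[1,1]*D,D],-1)@T[:3,:3].T+T[:3,3]
    g=cv2.cvtColor(p['img'],cv2.COLOR_BGR2GRAY)
    q=P[(D>0)&(g<45)&(P[...,2]>30)&(P[...,2]<110)&(np.hypot(P[...,0]-t[0],P[...,1]-t[1])<110)]
    for sgn in (1,-1):
        w=q[(sgn*(q[:,1]-t[1])>0)]; 
        for lo,hi in((30,60),(60,85),(85,110)):
            e=w[(w[:,2]>lo)&(w[:,2]<hi)]
            if len(e):print(c,sgn,lo,len(e),np.percentile(e,[5,50,95],axis=0).tolist())
E
```

```text
scene tcp [260.8 302. ]
scene L [275.5 292.7]
scene Rr [245.3 304.3]
scene bodyF [271.3 279.8]
scene 1 60 37 [[606.3416205040355, -225.19306681274904, 76.70953650445963], [614.6092972483015, -197.199585954631, 80.42797805309522], [622.0093695930632, -195.81339061110393, 84.7422365930649]]
scene 1 85 89 [[605.84294529661, -197.8341416224916, 86.18354614934037], [616.5094707833249, -196.42734408995858, 98.23478699223779], [622.1651935388439, -183.9720103707106, 107.46874173420164]]
scene -1 60 23 [[609.0300100076763, -268.8020440437732, 79.28246604528047], [617.1987622815029, -233.1559269127619, 81.39945933565673], [622.8384230487259, -227.1766390621492, 84.49823953288393]]
scene -1 85 84 [[607.6539797430316, -270.6687219313036, 86.1871422116044], [617.8088976942212, -268.64986861490445, 96.95991569961137], [619.9134630163073, -263.30014508796404, 107.19651282493328]]
side tcp [339.9 213.8]
side L [332.2 216.7]
side Rr [347.1 204. ]
side bodyF [321.3 176. ]
side 1 60 60 [[536.8280999227759, -224.91751954006102, 64.78097138121606], [606.4366618776098, -185.4109039117012, 78.19124752961321], [617.8401080679074, -127.31418042894566, 84.044774385803]]
side 1 85 96 [[602.3312925993755, -194.23710838913155, 86.37374725787174], [608.8156482905442, -184.1753130872541, 97.56546660681906], [617.1868368890892, -181.34565904395413, 108.59823281812058]]
side -1 60 52 [[602.3854946696543, -258.9741514133718, 73.54909206355838], [611.1448962819178, -256.47342541302055, 78.7900358752155], [619.3352450854075, -229.28751016256686, 84.10023974723093]]
side -1 85 113 [[602.1266480435985, -258.54145688622486, 86.41873814277731], [609.8115114819219, -256.782328369036, 97.94043515964029], [619.599740554673, -254.21967147323124, 109.13094487699496]]
```

View pics/scene3c.png

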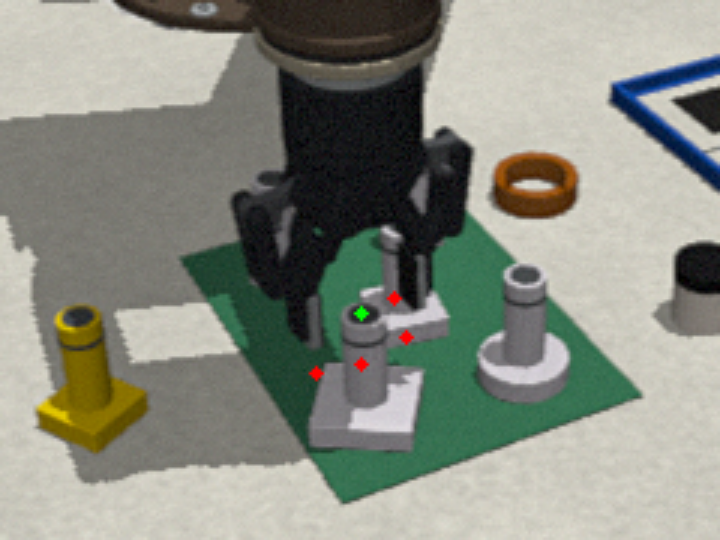

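View pics/side3c.png

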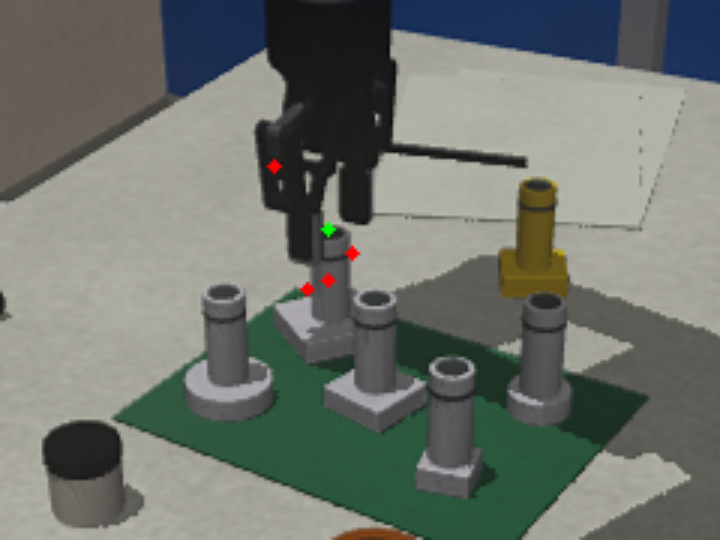

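The fingertips show about 25 mm higher in the picture than the stated TCP would put them, while x and y agree. I'll cross-check with the wrist camera in tool coordinates before closing.

```bash
cat >> h.py <<'E'
def wrist_pts(p):
    """all pixels -> tool coords (equidistant fisheye, depth along axis)"""
    K=p['mtx'];f=K[0,0];v,u=np.mgrid[:480,:640]
    x=(u-K[0,2])/f;y=(v-K[1,2])/K[1,1];r=np.hypot(x,y)+1e-9
    s=np.tan(r)/r;D=p['depth']
    H=np.array(p['hand_eye'])
    return np.stack([x*s*D,y*s*D,D],-1)@H[:3,:3].T+H[:3,3]
E
python3 - <<'E'
from h import *
np.set_printoptions(precision=1,suppress=True)
s=bot.sense();print(s['time'],s['eef_pos'],s['finger_gap'],s['joint_pos'])
p=bot.capture('wrist');save(p,'w4.png')
P=wrist_pts(p);D=p['depth']
for (u,v) in [(240,305),(400,305),(235,320),(405,320),(300,60),(320,200),(320,280),(300,300)]:
    print((u,v),D[v,u],P[v,u])
E
```

```text
5.45 [ 613.1 -226.8   41.7] 59.797090131419246 [-0.4  0.7  1.7 -0.   0.8 -2. ]
(240, 305) 142.17708 [-41.2 -31.  -11.6]
(400, 305) 142.31702 [-41.1  31.9 -11.5]
(235, 320) 130.61101 [-53.3 -30.4 -11.9]
(405, 320) 131.2 [-52.8  31.5 -11.6]
(300, 60) 185.64601 [  38.6  -10.4 -114.7]
(320, 200) 201.34569 [ 29.7   0.4 -37.7]
(320, 280) 163.67706 [-18.4   0.4 -12.2]
(300, 300) 155.60257 [-28.4  -8.   -7.5]
```

View pics/w4.png

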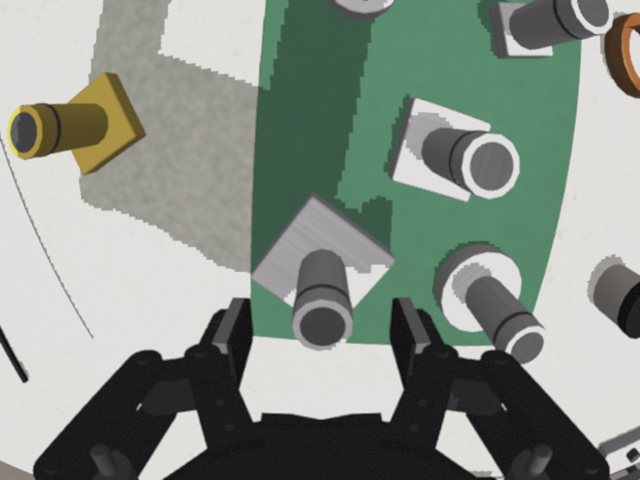

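```bash
python3 - <<'E'
from h import *
np.set_printoptions(precision=1,suppress=True)
s=bot.sense();M=R.from_rotvec(s['tool_rot']).as_matrix()
p=bot.capture('wrist');P=wrist_pts(p);D=p['depth'];W=P@M.T+s['eef_pos']
for u in (236,244,396,404):
    for v in range(292,312,3): print((u,v),p['img'][v,u],D[v,u],P[v,u])
for (u,v) in [(322,327),(322,270),(300,235),(270,270),(100,300),(575,330),(470,160)]: print((u,v),P[v,u],W[v,u])
q=P[(D>0)&(abs(P[...,1])<50)&(abs(P[...,2])<45)&(P[...,0]>-140)&(P[...,0]<-42)]
q=q[abs(q[:,1])<20];print(len(q), np.percentile(q,[2,50,98],axis=0) if len(q) else '')
E
```

```text
(236, 292) [223 224 225] 232.89745 [ 42.3 -53.8  24.7]
(236, 295) [223 225 226] 233.97206 [ 42.7 -54.   27.1]
(236, 298) [103 103 103] 146.96887 [-36.1 -33.6 -12. ]
(236, 301) [78 77 77] 147.29951 [-36.1 -33.8 -10.6]
(236, 304) [80 80 79] 143.07005 [-40.3 -32.8 -11.5]
(236, 307) [81 81 81] 140.11795 [-43.3 -32.1 -11.8]
(236, 310) [80 80 79] 138.31677 [-45.3 -31.7 -11.6]
(244, 292) [219 223 224] 233.29514 [ 42.7 -48.5  24.8]
(244, 295) [222 224 225] 233.2307 [ 42.  -48.6  26.6]
(244, 298) [100 102 103] 148.68256 [-34.5 -30.7 -11.2]
(244, 301) [32 32 31] 146.27776 [-37.  -30.2 -11.2]
(244, 304) [26 26 27] 143.59698 [-39.8 -29.6 -11.3]
(244, 307) [20 20 20] 141.09157 [-42.4 -29.1 -11.4]
(244, 310) [18 18 21] 139.95569 [-43.8 -28.9 -10.8]
(396, 292) [108 135  88] 230.61574 [40.3 48.4 23.6]
(396, 295) [108 136  87] 230.37544 [39.5 48.4 25.4]
(396, 298) [48 58 40] 149.19626 [-34.   31.7 -11. ]
(396, 301) [20 24 24] 146.4535 [-36.9  31.1 -11.1]
(396, 304) [27 23 27] 144.00227 [-39.4  30.6 -11.1]
(396, 307) [24 23 22] 144.7971 [-39.1  30.8  -9.5]
(396, 310) [25 25 25] 144.68227 [-39.6  30.8  -8.4]
(404, 292) [109 136  89] 230.95714 [40.6 53.7 23.9]
(404, 295) [107 134  86] 230.52127 [39.6 53.6 25.5]
(404, 298) [78 81 75] 149.28387 [-34.   35.1 -10.8]
(404, 301) [82 81 80] 145.60637 [-37.6  34.3 -11.4]
(404, 304) [80 80 79] 143.15437 [-40.2  33.7 -11.4]
(404, 307) [80 79 78] 141.84958 [-41.8  33.5 -10.9]
(404, 310) [76 75 74] 139.57733 [-44.2  33.  -10.9]
(322, 327) [-37.1   1.3   0.6] [ 613.6 -225.5   78.6]
(322, 270) [ -7.1   1.3 -12.2] [ 600.9 -225.4   48.6]
(300, 235) [ 22.5 -10.4 -20. ] [ 593.1 -237.2   19. ]
(270, 270) [ 23.3 -27.8   0.9] [ 614.  -254.6   18.2]
(100, 300) [  41.9 -160.5   35.6] [ 648.6 -387.3   -0.2]
(575, 330) [ 42.4 206.7  66.9] [680.2 -20.2  -0.9]
(470, 160) [-36.3  56.5 -68.3] [ 544.8 -170.2   77.7]
12646 [[-126.2  -19.3  -20.8]
 [-113.4   -0.3  -12.1]
 [ -99.1   19.3  -10. ]]
```

The wrist depth agrees with the scene view. The real finger ends sit about 34 mm behind the reported TCP, where about 9 mm is expected at this opening, so the true tool is about 25 mm shorter than the reported frame. The body front is at about -99 mm. I'll command 25 mm lower than the nominal numbers and verify.

```bash
python3 -m inch '[[0,0,0,1.3,0,0,0.7],[0,0,0,1.3,0,0,0.7],[0,0,0,0,0,0,0.7],[0,0,0,0,0,0,0.7]]'; python3 - <<'E'
from h import *
for c,(l,t) in {'scene':(140,180),'side':(230,120)}.items():
    p=bot.capture(c);cv2.imwrite('pics/%s5.png'%c,cv2.resize(p['img'][t:t+180,l:l+240],None,fx=3,fy=3))
E
```

```text
time: 6.05
eef_pos: [612.3, -226.4, 14.0]
tool_rot: [0.001, 1.571, -0.0]
wrist_force: [-0.7, -0.1, 0.0]
finger_gap: 60.0
```

View pics/scene5.png

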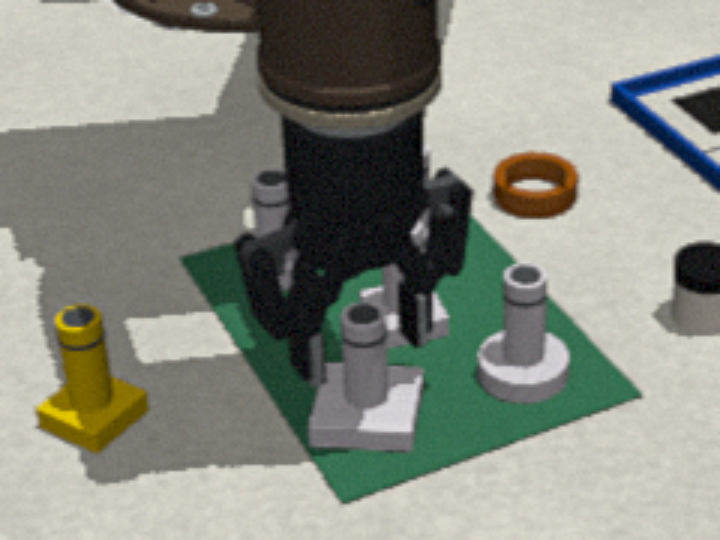

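View pics/side5.png

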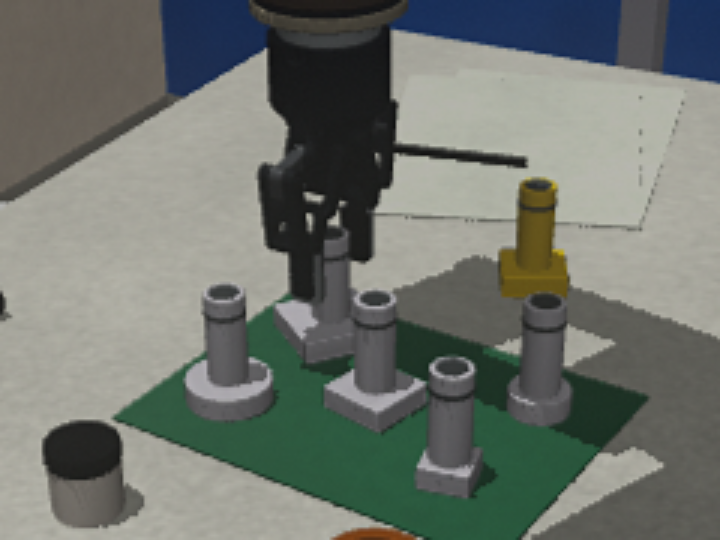

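The fingers now straddle the large nozzle's neck and reach its mid-height, clear of the others. Closing.

```bash
python3 -m inch '[[0,0,0,0,0,0,0.5],[0,0,0,0,0,0,0.35],[0,0,0,0,0,0,0.2],[0,0,0,0,0,0,0.1],[0,0,0,0,0,0,0.1],[0,0,0,0,0,0,0.1],[0,0,0,0,0,0,0.1]]' 50; python3 -m inch '[[0,0,0,-1,0,0,0.1],[0,0,0,-3,0,0,0.1],[0,0,0,-4,0,0,0.1],[0,0,0,-4,0,0,0.1],[0,0,0,0,0,0,0.1],[0,0,0,0,0,0,0.1]]'; python3 - <<'E'
from h import *
for c in ['scene']:
    p=bot.capture(c);save(p,'s6.png')
E
```

```text
time: 7.02
eef_pos: [612.5, -226.5, 14.5]
tool_rot: [0.0, 1.57, -0.001]
wrist_force: [-1.3, 1.3, 5.6]
finger_gap: 24.7
time: 7.78
eef_pos: [612.0, -226.4, 134.2]
tool_rot: [0.001, 1.571, -0.0]
wrist_force: [-0.3, 0.2, -1.5]
finger_gap: 25.0
```

View pics/s6.png

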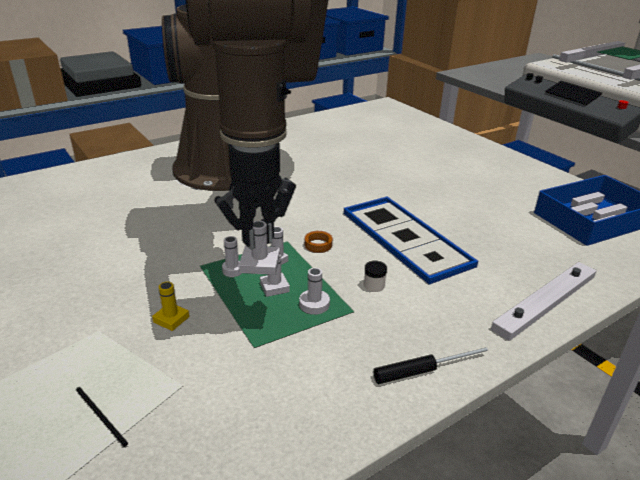

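Held: the nozzle is at (260,245) in the gripper and the gap reads 25 mm. Now to the large bay.

```bash
python3 -m inch '[[0,0,0,0,2,-0.8,0.1],[0,0,0,0,4,-1.6,0.1],[0,0,0,0,4.4,-1.8,0.1],[0,0,0,0,4.4,-1.8,0.1],[0,0,0,0,4.4,-1.8,0.1],[0,0,0,0,4.4,-1.8,0.1],[0,0,0,0,4.4,-1.8,0.1],[0,0,0,0,4.4,-1.8,0.1],[0,0,0,0,4.4,-1.8,0.1],[0,0,0,0,3,-0.9,0.1],[0,0,0,0,1.7,-0.4,0.1],[0,0,0,0,0,0,0.1]]'; python3 -m inch '[[0,0,0,0,0,0,0.1],[0,0,0,0,0,0,0.1]]'; python3 - <<'E'
from h import *
np.set_printoptions(precision=1,suppress=True)
s=bot.sense();M=R.from_rotvec(s['tool_rot']).as_matrix()
p=bot.capture('wrist');save(p,'w7.png');P=wrist_pts(p);D=p['depth'];W=P@M.T+s['eef_pos']
g=cv2.cvtColor(p['img'],cv2.COLOR_BGR2GRAY)
print(W[220:300:20,320]); 
m=(g<60)&(abs(W[...,2]-9)<6)&(D>0)
n,l,st,ce=cv2.connectedComponentsWithStats(m.astype(np.uint8))
for i in range(1,n):
    if st[i,4]>150: print(st[i],W[l==i].mean(0),cv2.minAreaRect(W[l==i][:,:2].astype(np.float32)))
E
```

```text
time: 9.32
eef_pos: [448.9, 189.3, 133.9]
tool_rot: [-0.001, 1.572, 0.001]
wrist_force: [-0.9, 0.5, -0.9]
finger_gap: 24.7
time: 9.57
eef_pos: [449.8, 187.8, 134.2]
tool_rot: [0.001, 1.571, -0.002]
wrist_force: [-0.6, 0.1, -2.0]
finger_gap: 25.0
[[414.2 188.3 137.7]
 [424.2 188.3 136.9]
 [433.6 188.2 138.6]
 [438.3 188.3 151. ]]
[ 239  138   80  149 1402] [408.4 146.2   7.7] ((447.4794921875, 152.3174285888672), (61.061058044433594, 130.3726806640625), 85.73575592041016)
[381 156  14 101 259] [436.4 243.6   8.9] ((439.1370544433594, 242.72335815429688), (2.261500358581543, 85.0980453491211), 85.2393798828125)
[ 280  181   75   60 2628] [435.3 184.3   8.5] ((444.21343994140625, 184.74603271484375), (58.59542465209961, 50.533775329589844), 85.55474853515625)
[106 204  39  55 375] [451.2  19.9   9.4] ((453.4688720703125, 16.64859962463379), (55.60222244262695, 18.80423927307129), 27.529518127441406)
[ 92 219  33  43 345] [471.6 -18.6   9.2] ((469.8680419921875, -14.84323501586914), (43.29209899902344, 19.95758819580078), 25.000343322753906)
[555 354  85  67 708] [655.9 534.8   9. ] ((650.3213500976562, 548.849365234375), (76.24329376220703, 152.5575408935547), 34.15467834472656)
[289 386  29  21 433] [641.8 167.8   8.5] ((640.1470336914062, 169.4667510986328), (29.155532836914062, 29.228721618652344), 84.48477172851562)
[610 419  30  20 210] [804.8 700.1   8.5] ((807.337158203125, 690.4069213867188), (28.346601486206055, 69.25640106201172), 16.29435157775879)
```

View pics/w7.png

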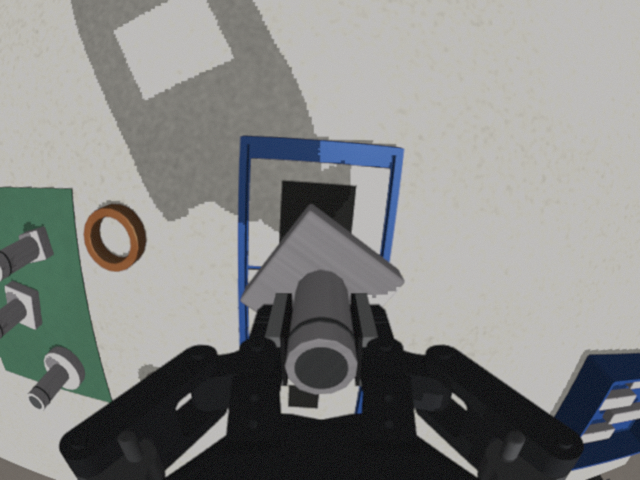

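```bash
cat >> h.py <<'E'
from scipy.optimize import least_squares
def held():
    s=bot.sense();M=R.from_rotvec(s['tool_rot']).as_matrix()
    p=bot.capture('wrist');P=wrist_pts(p);D=p['depth']
    g=cv2.cvtColor(p['img'],cv2.COLOR_BGR2GRAY)
    # neck front surface between hood and finger tips (tool x), tool frame (y,z)
    q=P[(D>0)&(P[...,0]>-26)&(P[...,0]<-10)&(abs(P[...,1])<13)&(abs(P[...,2])<16)][:,1:]
    f=lambda c:np.hypot(q[:,0]-c[0],q[:,1]-c[1])-13
    c=least_squares(f,[0,0],loss='soft_l1').x
    w=s['eef_pos']+M@np.array([0,c[0],c[1]])
    # hood top
    hd=P[(D>0)&(P[...,0]>-14)&(P[...,0]<6)&(P[...,2]<-15)&(abs(P[...,1])<40)&(P[...,2]>-45)]
    print('neck axis tool yz',c.round(2),len(q),'world',w.round(1),'hood top tool x',np.median(hd[:,0]) if len(hd) else None,'TCP',s['eef_pos'].round(1))
E
python3 -c "from h import *; held()"
```

```text
neck axis tool yz [0.79 1.76] 774 world [451.6 188.7 134.2] hood top tool x -3.4541459486015924 TCP [449.8 187.9 134.2]
```

```bash
python3 -m inch '[[0,0,0,2,-0.31,-0.37,0.1],[0,0,0,4,0,0,0.1],[0,0,0,3,0,0,0.1],[0,0,0,1,0,0,0.1],[0,0,0,0.6,0,0,0.1],[0,0,0,0,0,0,0.1],[0,0,0,0,0,0,0.1]]'; python3 -c "
from h import *; held()
p=bot.capture('side');cv2.imwrite('pics/s8.png',cv2.resize(p['img'][250:460,130:410],None,fx=2.8,fy=2.8))"
```

```text
time: 10.55
eef_pos: [446.5, 185.7, 29.1]
tool_rot: [0.001, 1.57, -0.0]
wrist_force: [-0.5, -0.3, -2.0]
finger_gap: 24.8
neck axis tool yz [0.81 1.76] 765 world [448.2 186.5  29.1] hood top tool x -3.4418985338555785 TCP [446.5 185.7  29.1]
```

View pics/s8.png

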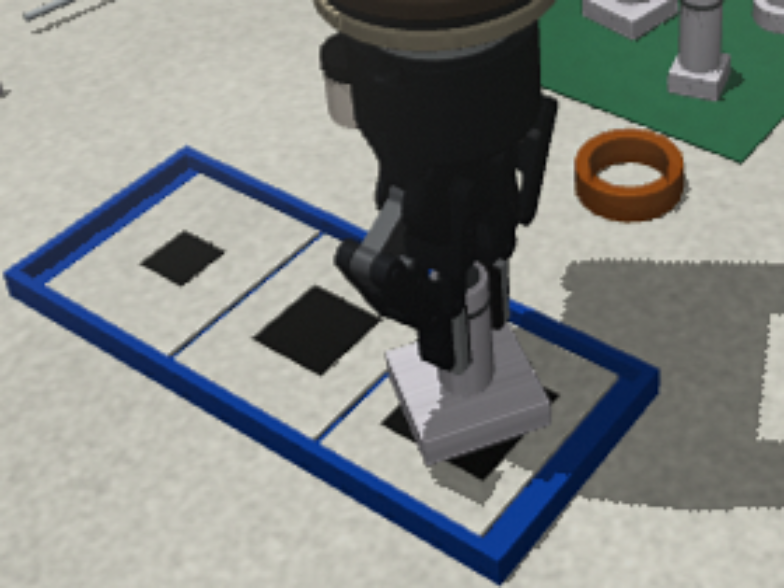

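```bash
python3 -m inch '[[0,0,0,0.4,0,0,0.1],[0,0,0,0.2,0,0,0.1],[0,0,0,0,0,0,0.1],[0,0,0,0,0,0,0.1]]';python3 -m inch '[[0,0,0,0.1,0,0,0.1],[0,0,0,0,0,0,0.1],[0,0,0,0,0,0,0.1]]'
```

```text
time: 11.15
eef_pos: [445.9, 185.5, 22.2]
tool_rot: [0.0, 1.571, -0.001]
wrist_force: [0.6, 0.0, -0.3]
finger_gap: 24.8
time: 11.52
eef_pos: [445.9, 185.5, 21.3]
tool_rot: [0.001, 1.571, -0.001]
wrist_force: [-1.1, 0.4, -1.5]
finger_gap: 24.9
```

```bash
python3 -m inch '[[0,0,0,0.1,0,0,0.1],[0,0,0,0,0,0,0.1],[0,0,0,0,0,0,0.1]]';python3 -m inch '[[0,0,0,0.05,0,0,0.1],[0,0,0,0,0,0,0.1],[0,0,0,0,0,0,0.1]]'
```

```text
time: 11.9
eef_pos: [446.0, 185.6, 20.5]
tool_rot: [0.001, 1.57, -0.0]
wrist_force: [-2.0, 0.2, 7.0]
finger_gap: 24.8
time: 12.28
eef_pos: [446.0, 185.6, 20.5]
tool_rot: [0.001, 1.57, -0.0]
wrist_force: [-4.2, 1.4, 20.3]
finger_gap: 25.1
```

Contact at z≈20.5, with the force rising to 20 N. I'll ease off a little, open gently and rise.

```bash
python3 -m inch '[[0,0,0,-0.06,0,0,0.1],[0,0,0,0,0,0,0.35],[0,0,0,0,0,0,0.45],[0,0,0,0,0,0,0.6],[0,0,0,0,0,0,0.7],[0,0,0,0,0,0,0.7],[0,0,0,-2,0,0,0.7],[0,0,0,-5,0,0,0.7],[0,0,0,-5,0,0,0.7],[0,0,0,0,0,0,0.7]]'; python3 -c "
from h import *
p=bot.capture('wrist');save(p,'w9.png')
p=bot.capture('side');cv2.imwrite('pics/s9.png',cv2.resize(p['img'][250:460,130:410],None,fx=2.8,fy=2.8))"
```

```text
time: 13.52
eef_pos: [448.1, 186.3, 143.7]
tool_rot: [0.002, 1.565, 0.001]
wrist_force: [-0.2, -0.5, -0.3]
finger_gap: 60.0
```

View pics/s9.png

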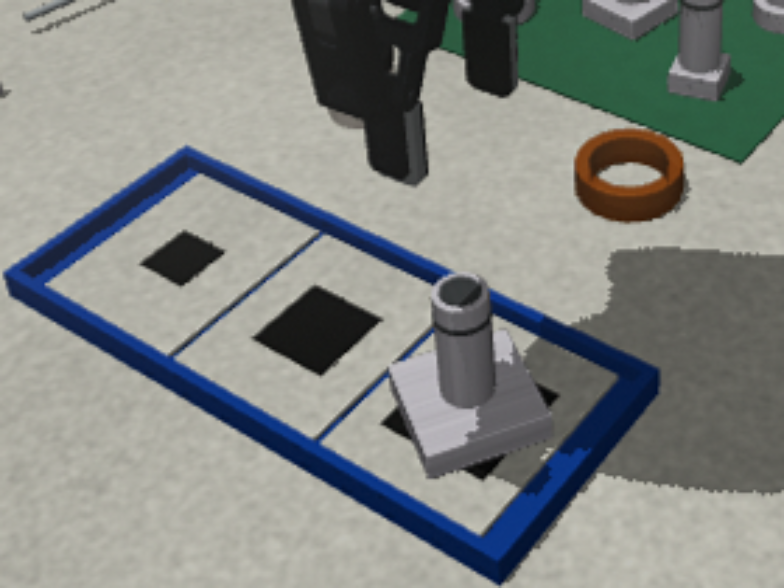

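```bash
cat >> h.py <<'E'
def necks(C,cams=('scene','side'),lo=35,hi=68):
    A=[]
    for c in cams:
        p=bot.capture(c);K=p['mtx'];T=p['cam_to_world'];D=p['depth'];v,u=np.mgrid[:480,:640]
        P=np.stack([(u-K[0,2])/K[0,0]*D,(v-K[1,2])/K[1,1]*D,D],-1)@T[:3,:3].T+T[:3,3]
        A.append(P[(D>0)&(P[...,2]>lo)&(P[...,2]<hi)])
    for n,c0 in C.items():
        o=[]
        for a in A+[np.vstack(A)]:
            Q=a[np.hypot(*(a[:,:2]-c0).T)<24,:2]
            if len(Q)<40: o.append(None);continue
            f=lambda x:np.hypot(Q[:,0]-x[0],Q[:,1]-x[1])-13
            o.append(least_squares(f,c0,loss='soft_l1',f_scale=1).x.round(1).tolist())
        print(n,o)
E
python3 -c "
from h import *
necks({'large':(447,185),'medium':(546,-162),'small':(471,-111),'rs':(454.5,-205),'rl':(631,-127)})"
```

```text
large [[446.3, 185.8], [447.6, 185.8], [447.3, 185.8]]
medium [[545.2, -161.7], [546.5, -161.7], [545.8, -161.7]]
small [[470.3, -111.1], [471.5, -111.3], [471.0, -111.3]]
rs [[454.0, -205.4], [455.3, -205.0], [454.6, -205.2]]
rl [[630.1, -126.5], None, [630.1, -126.5]]
```

The large nozzle stands at (447.3,185.8), against a bay middle of (447.2,185.0). Next is the medium at (545.8,-161.8).

```bash
python3 -m inch '[[0,0,0,0,-4.5,1.3,0.7],[0,0,0,0,-4.5,1.3,0.7],[0,0,0,0,-4.5,1.3,0.7],[0,0,0,0,-4.5,1.3,0.7],[0,0,0,0,-4.5,1.3,0.7],[0,0,0,0,-4.5,1.3,0.7],[0,0,0,0,-4.5,1.2,0.7],[0,0,0,0,-2.5,0.6,0.7],[0,0,0,0,-1,0.3,0.7],[0,0,0,0,0,0,0.7],[0,0,0,0,0,0,0.7]]'
```

```text
time: 15.1
eef_pos: [544.2, -163.4, 140.0]
tool_rot: [0.0, 1.572, 0.0]
wrist_force: [0.7, -0.1, -0.5]
finger_gap: 60.2
```

```bash
python3 -m inch '[[0,0,0,0,0.15,0.08,0.7],[0,0,0,3,0,0,0.7],[0,0,0,3,0,0,0.7],[0,0,0,0,0,0,0.7],[0,0,0,0,0,0,0.7]]'; python3 -c "
from h import *
p=bot.capture('wrist');save(p,'w10.png')
p=bot.capture('side');cv2.imwrite('pics/s10.png',cv2.resize(p['img'][120:300,230:470],None,fx=3,fy=3))"
```

```text
time: 15.72
eef_pos: [546.0, -162.8, 81.3]
tool_rot: [0.0, 1.57, -0.0]
wrist_force: [-0.0, -0.2, 0.3]
finger_gap: 59.5
```

View pics/w10.png

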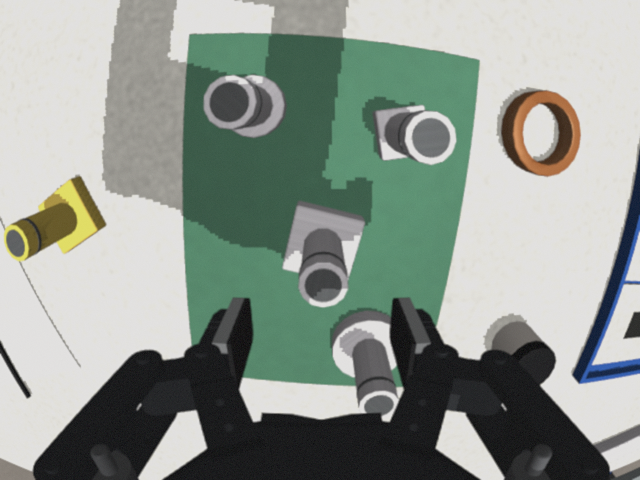

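View pics/s10.png

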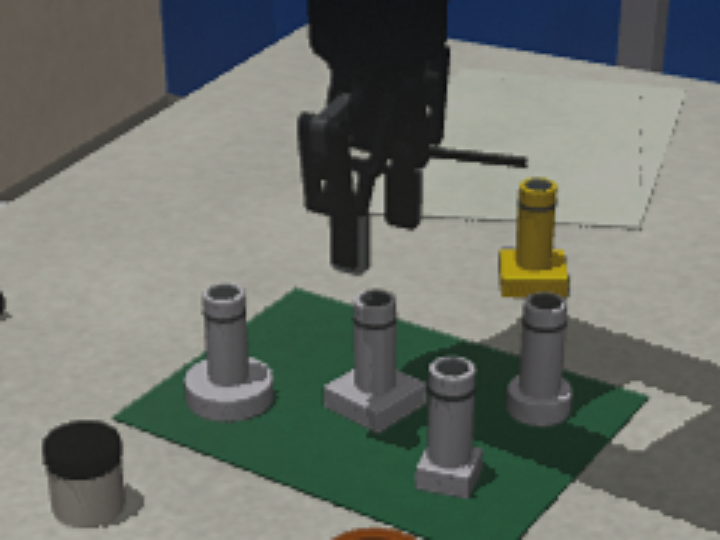

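The medium is centred between the fingers (its top is at (323,283)). The round nozzle at (375,370) is 85 mm away in x, beyond the finger plane. Descending, then closing.

```bash
python3 -m inch '[[0,0,0,2.5,0,0,0.7],[0,0,0,2.5,0,0,0.7],[0,0,0,1.7,0,0,0.7],[0,0,0,0,0,0,0.7],[0,0,0,0,0,0,0.7],[0,0,0,0,0,0,0.5],[0,0,0,0,0,0,0.35],[0,0,0,0,0,0,0.2],[0,0,0,0,0,0,0.1],[0,0,0,0,0,0,0.1],[0,0,0,0,0,0,0.1],[0,0,0,0,0,0,0.1]]' 50; python3 -m inch '[[0,0,0,-1,0,0,0.1],[0,0,0,-3,0,0,0.1],[0,0,0,-4,0,0,0.1],[0,0,0,-4,0,0,0.1],[0,0,0,0,0,0,0.1],[0,0,0,0,0,0,0.1]]'; python3 -c "
from h import *; held()"
```

```text
time: 17.32
eef_pos: [545.9, -163.1, 13.8]
tool_rot: [0.0, 1.57, -0.001]
wrist_force: [0.2, 0.2, 6.8]
finger_gap: 25.0
time: 18.08
eef_pos: [545.1, -162.9, 133.2]
tool_rot: [0.001, 1.571, -0.0]
wrist_force: [0.3, 0.2, -1.6]
finger_gap: 25.1
neck axis tool yz [1.03 1.04] 751 world [ 546.1 -161.8  133.2] hood top tool x -3.887888580573332 TCP [ 545.1 -162.9  133.2]
```

```bash
python3 -m inch '[[0,0,0,0,2,0,0.1],[0,0,0,0,4,0,0.1],[0,0,0,0,4.5,0,0.1],[0,0,0,0,4.5,0,0.1],[0,0,0,0,4.5,0,0.1],[0,0,0,0,4.5,0,0.1],[0,0,0,0,4.5,0,0.1],[0,0,0,0,3.5,-0.2,0.1],[0,0,0,0,2,0,0.1],[0,0,0,0,0,0,0.1],[0,0,0,0,0,0,0.1],[0,0,0,0,0,0,0.1]]'
```

```text
time: 19.62
eef_pos: [543.7, 176.0, 133.3]
tool_rot: [0.001, 1.571, -0.002]
wrist_force: [0.5, -0.4, -2.0]
finger_gap: 24.9
```

Large was released at 20.5, so I'll go down to about 28, correct x and y, and check.

```bash
python3 -m inch '[[0,0,0,2,0.11,-0.12,0.1],[0,0,0,4,0,0,0.1],[0,0,0,3,0,0,0.1],[0,0,0,1,0,0,0.1],[0,0,0,0.5,0,0,0.1],[0,0,0,0,0,0,0.1],[0,0,0,0,0,0,0.1]]'; python3 -c "
from h import *; held()
p=bot.capture('side');cv2.imwrite('pics/s11.png',cv2.resize(p['img'][250:460,130:410],None,fx=2.8,fy=2.8))"
```

```text
time: 20.5
eef_pos: [543.2, 178.2, 29.3]
tool_rot: [0.001, 1.569, -0.0]
wrist_force: [0.3, 0.4, -0.3]
finger_gap: 24.7
neck axis tool yz [1.05 1.06] 758 world [544.3 179.2  29.3] hood top tool x -3.935156771217237 TCP [543.2 178.2  29.3]
```

View pics/s11.png

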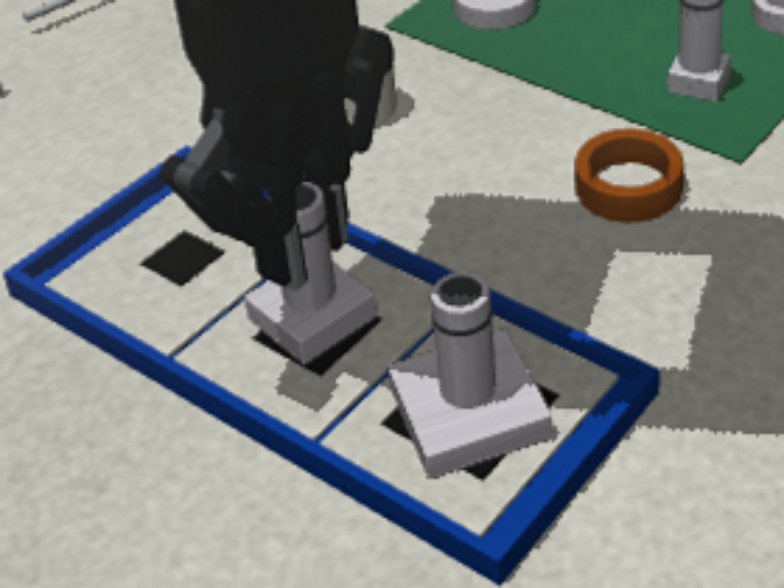

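The medium hovers just over its silhouette and is well aligned. I'll lower it to contact, expected at about 20.

```bash
python3 -m inch '[[0,0,0,0.4,-0.07,-0.06,0.1],[0,0,0,0.3,0,0,0.1],[0,0,0,0,0,0,0.1],[0,0,0,0,0,0,0.1]]';python3 -m inch '[[0,0,0,0.1,0,0,0.1],[0,0,0,0,0,0,0.1],[0,0,0,0,0,0,0.1]]';python3 -m inch '[[0,0,0,0.05,0,0,0.1],[0,0,0,0,0,0,0.1],[0,0,0,0,0,0,0.1]]'
```

```text
time: 21.1
eef_pos: [541.8, 177.3, 21.3]
tool_rot: [0.0, 1.571, -0.001]
wrist_force: [-0.1, 0.3, -1.7]
finger_gap: 25.1
time: 21.48
eef_pos: [541.9, 177.4, 20.4]
tool_rot: [0.001, 1.571, -0.001]
wrist_force: [0.2, 0.3, -1.8]
finger_gap: 25.1
time: 21.85
eef_pos: [542.0, 177.4, 19.9]
tool_rot: [0.001, 1.571, -0.0]
wrist_force: [-0.4, -0.4, -0.8]
finger_gap: 24.7
```

```bash
python3 -m inch '[[0,0,0,0.05,0,0,0.1],[0,0,0,0,0,0,0.1],[0,0,0,0,0,0,0.1]]'; python3 -m inch '[[0,0,0,0.05,0,0,0.1],[0,0,0,0,0,0,0.1]]'
```

```text
time: 22.22
eef_pos: [542.1, 177.5, 19.8]
tool_rot: [0.001, 1.57, -0.0]
wrist_force: [-1.5, -0.1, 8.5]
finger_gap: 25.2
time: 22.48
eef_pos: [542.2, 177.5, 19.8]
tool_rot: [0.001, 1.57, -0.0]
wrist_force: [-4.2, 0.8, 16.6]
finger_gap: 25.0
```

```bash
python3 -m inch '[[0,0,0,-0.06,0,0,0.1],[0,0,0,0,0,0,0.35],[0,0,0,0,0,0,0.45],[0,0,0,0,0,0,0.6],[0,0,0,0,0,0,0.7],[0,0,0,0,0,0,0.7],[0,0,0,-2,0,0,0.7],[0,0,0,-5,0,0,0.7],[0,0,0,-5,0,0,0.7],[0,0,0,0,0,0,0.7],[0,0,0,0,0,0,0.7]]'; python3 -c "
from h import *
p=bot.capture('side');cv2.imwrite('pics/s12.png',cv2.resize(p['img'][250:460,130:410],None,fx=2.8,fy=2.8))
necks({'large':(447,185),'medium':(543,177.5),'small':(471,-111),'rs':(454.5,-205),'rl':(631,-127)})"
```

```text
time: 23.85
eef_pos: [541.7, 177.3, 139.3]
tool_rot: [0.001, 1.571, -0.001]
wrist_force: [-0.2, 0.1, -0.5]
finger_gap: 59.8
large [[446.1, 185.3], [447.6, 185.8], [447.4, 185.7]]
medium [[541.3, 178.2], [543.0, 177.9], [542.6, 177.9]]
small [[470.3, -111.1], [471.5, -111.2], [471.0, -111.2]]
rs [[454.1, -205.1], [455.0, -205.2], [454.6, -205.2]]
rl [[630.3, -126.6], [631.6, -127.0], [630.9, -126.8]]
```

View pics/s12.png

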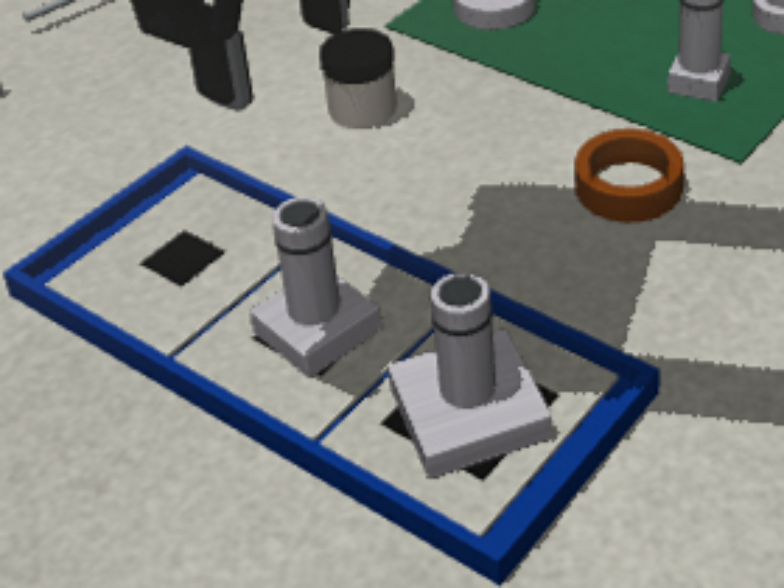

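The medium stands on its bay at (542.6,177.9), against (543.1,177.5). Now the small nozzle.

```bash
python3 -m inch '[[0,0,0,0,-4.5,-1.1,0.7],[0,0,0,0,-4.5,-1.1,0.7],[0,0,0,0,-4.5,-1.1,0.7],[0,0,0,0,-4.5,-1.1,0.7],[0,0,0,0,-4.5,-1.1,0.7],[0,0,0,0,-4,-1,0.7],[0,0,0,0,-2.2,-0.6,0.7],[0,0,0,0,-0.2,0,0.7],[0,0,0,0,0,0,0.7],[0,0,0,0,0,0,0.7]]'
```

```text
time: 25.25
eef_pos: [470.8, -110.8, 139.2]
tool_rot: [-0.0, 1.571, 0.0]
wrist_force: [-0.1, -0.0, 0.0]
finger_gap: 59.8
```

```bash
python3 -m inch '[[0,0,0,0,-0.07,0,0.7],[0,0,0,3,0,0,0.7],[0,0,0,3,0,0,0.7],[0,0,0,0,0,0,0.7],[0,0,0,0,0,0,0.7]]'; python3 -c "
from h import *
p=bot.capture('wrist');save(p,'w13.png')"
```

```text
time: 25.88
eef_pos: [471.2, -112.2, 80.2]
tool_rot: [0.0, 1.57, -0.0]
wrist_force: [0.7, 0.0, 0.0]
finger_gap: 59.8
```

View pics/w13.png

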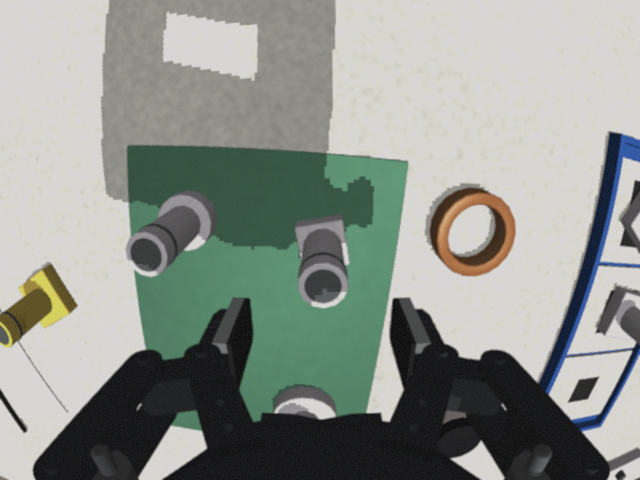

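The small nozzle is centred between the fingers (its top is at (323,285)), and the round small one is well to the left. Descending, then closing.

```bash
python3 -m inch '[[0,0,0,2.5,0,0,0.7],[0,0,0,2.5,0,0,0.7],[0,0,0,1.6,0,0,0.7],[0,0,0,0,0,0,0.7],[0,0,0,0,0,0,0.7],[0,0,0,0,0,0,0.5],[0,0,0,0,0,0,0.35],[0,0,0,0,0,0,0.2],[0,0,0,0,0,0,0.1],[0,0,0,0,0,0,0.1],[0,0,0,0,0,0,0.1],[0,0,0,0,0,0,0.1]]' 50; python3 -m inch '[[0,0,0,-1,0,0,0.1],[0,0,0,-3,0,0,0.1],[0,0,0,-4,0,0,0.1],[0,0,0,-4,0,0,0.1],[0,0,0,0,0,0,0.1],[0,0,0,0,0,0,0.1]]'; python3 -c "
from h import *; held()"
```

```text
time: 27.42
eef_pos: [471.1, -112.4, 14.0]
tool_rot: [0.0, 1.57, -0.001]
wrist_force: [-0.3, 1.6, 10.0]
finger_gap: 25.1
time: 28.18
eef_pos: [470.4, -112.2, 133.4]
tool_rot: [0.001, 1.571, -0.001]
wrist_force: [-1.0, -0.5, -2.0]
finger_gap: 24.7
neck axis tool yz [1.05 1.01] 759 world [ 471.4 -111.2  133.4] hood top tool x -0.7604241653953068 TCP [ 470.4 -112.2  133.4]
```

```bash
python3 -m inch '[[0,0,0,0,2,1.2,0.1],[0,0,0,0,3.5,2.1,0.1],[0,0,0,0,4,2.4,0.1],[0,0,0,0,4,2.4,0.1],[0,0,0,0,4,2.4,0.1],[0,0,0,0,4,2.4,0.1],[0,0,0,0,3.5,2,0.1],[0,0,0,0,2.2,1.3,0.1],[0,0,0,0,1,0.6,0.1],[0,0,0,0,0,0,0.1],[0,0,0,0,0,0,0.1],[0,0,0,0,0,0,0.1]]'
```

```text
time: 29.72
eef_pos: [638.5, 168.7, 133.5]
tool_rot: [0.001, 1.571, -0.001]
wrist_force: [0.5, -1.0, -0.5]
finger_gap: 24.7
```

```bash
python3 -m inch '[[0,0,0,2,0.1,0,0.1],[0,0,0,4,0,0,0.1],[0,0,0,3,0,0,0.1],[0,0,0,1,0,0,0.1],[0,0,0,0.5,0,0,0.1],[0,0,0,0,0,0,0.1],[0,0,0,0,0,0,0.1]]'; python3 -c "
from h import *; held()
p=bot.capture('side');cv2.imwrite('pics/s14.png',cv2.resize(p['img'][250:460,130:410],None,fx=2.8,fy=2.8))"
```

```text
time: 30.6
eef_pos: [639.6, 170.7, 29.6]
tool_rot: [0.001, 1.569, -0.0]
wrist_force: [0.3, -0.2, -1.7]
finger_gap: 25.0
neck axis tool yz [1.01 0.99] 773 world [640.6 171.7  29.6] hood top tool x -1.074416328541247 TCP [639.6 170.7  29.6]
```

View pics/s14.png

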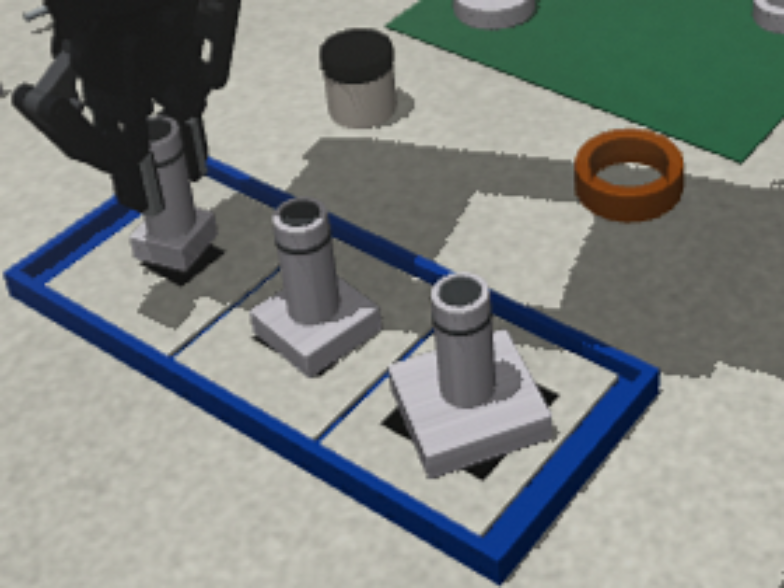

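The small nozzle hovers over its silhouette, with a 1 mm correction to make, and contact should come at about 20.

```bash
python3 -m inch '[[0,0,0,0.4,-0.07,-0.08,0.1],[0,0,0,0.3,0,0,0.1],[0,0,0,0,0,0,0.1],[0,0,0,0,0,0,0.1]]';python3 -m inch '[[0,0,0,0.1,0,0,0.1],[0,0,0,0,0,0,0.1],[0,0,0,0,0,0,0.1]]';python3 -m inch '[[0,0,0,0.05,0,0,0.1],[0,0,0,0,0,0,0.1],[0,0,0,0,0,0,0.1]]'
```

```text
time: 31.2
eef_pos: [638.1, 169.9, 21.4]
tool_rot: [0.0, 1.571, -0.001]
wrist_force: [0.2, 0.1, -1.0]
finger_gap: 24.9
time: 31.58
eef_pos: [638.1, 169.9, 20.5]
tool_rot: [0.001, 1.571, -0.001]
wrist_force: [-0.1, 0.3, -0.4]
finger_gap: 25.0
time: 31.95
eef_pos: [638.2, 169.9, 20.1]
tool_rot: [0.001, 1.571, -0.0]
wrist_force: [-0.9, 0.6, 2.4]
finger_gap: 24.7
```

```bash
python3 -m inch '[[0,0,0,0.05,0,0,0.1],[0,0,0,0,0,0,0.1],[0,0,0,0,0,0,0.1]]'; python3 -m inch '[[0,0,0,-0.04,0,0,0.1],[0,0,0,0,0,0,0.35],[0,0,0,0,0,0,0.45],[0,0,0,0,0,0,0.6],[0,0,0,0,0,0,0.7],[0,0,0,0,0,0,0.7],[0,0,0,-2,0,0,0.7],[0,0,0,-5,0,0,0.7],[0,0,0,-5,0,0,0.7],[0,0,0,-4,0,0,0.7],[0,0,0,0,0,0,0.7],[0,0,0,0,0,0,0.7]]'; python3 -m inch '[[0,0,0,0,3,0,0.7],[0,0,0,0,5,0,0.7],[0,0,0,0,5,0,0.7],[0,0,0,0,5,0,0.7],[0,0,0,0,0,0,0.7],[0,0,0,0,0,0,0.7]]'; python3 -c "
from h import *
p=bot.capture('side');save(p,'side15.png')
p=bot.capture('scene');save(p,'scene15.png')
necks({'large':(447,185),'medium':(543,177.5),'small':(638.6,170.3),'rs':(454.5,-205),'rl':(631,-127)})
for c in ['scene','side']:
  p=bot.capture(c)
  for n,z in (('tape_mid',10),('jar_mid',23)):
    d=bot.spot_point(p,n)[:1]
    if d: print(c,n,d[0]['score'],px2w(p,*d[0]['point'],z).round(1))
"
```

```text
time: 32.33
eef_pos: [638.3, 170.0, 20.0]
tool_rot: [0.001, 1.57, -0.0]
wrist_force: [-2.2, 0.0, 8.8]
finger_gap: 25.1
time: 33.83
eef_pos: [637.9, 169.9, 180.4]
tool_rot: [0.001, 1.57, -0.0]
wrist_force: [-1.0, 0.7, -0.9]
finger_gap: 60.1
time: 34.58
eef_pos: [637.4, 349.5, 178.5]
tool_rot: [-0.001, 1.573, -0.001]
wrist_force: [-0.8, 0.2, 0.6]
finger_gap: 59.9
large [[446.5, 185.6], [447.6, 185.8], [447.4, 185.8]]
medium [[541.5, 177.9], [543.0, 177.9], [542.7, 177.8]]
small [[637.5, 170.6], [638.8, 170.2], [638.5, 170.3]]
rs [[454.2, -205.0], [455.1, -205.0], [454.6, -205.0]]
rl [[630.2, -126.5], [631.4, -126.8], [630.8, -126.7]]
scene tape_mid 0.86 [467.9   3.7  10. ]
scene jar_mid 0.62 [635.8   9.1  23. ]
side tape_mid 0.9 [460.    1.5  10. ]
side jar_mid 0.88 [642.1   9.2  23. ]
```

View pics/side15.png

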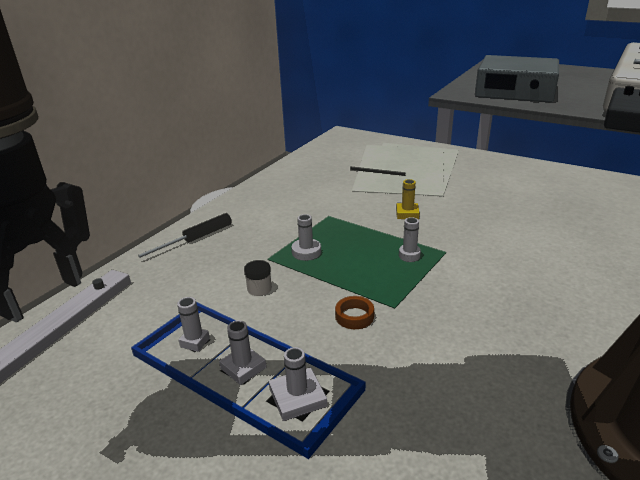

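View pics/scene15.png

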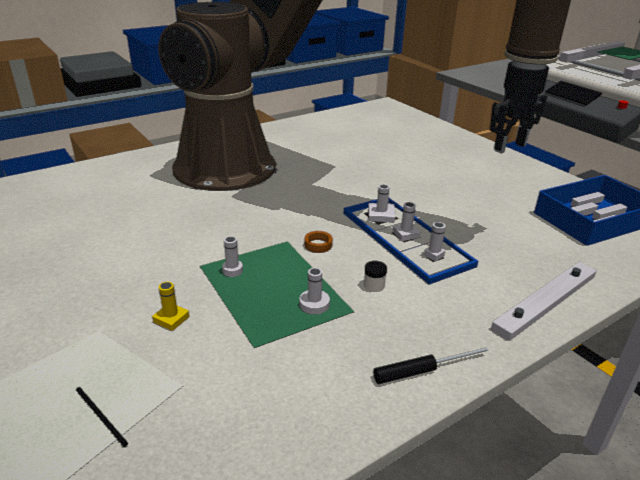

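Both views show the three square nozzles upright in their bays, in the side view at (192,325), (240,352) and (297,380). The round nozzles, tape and jar stand where they began, and the gripper is clear. Handing in.

```bash
python3 -c "
from h import *
print(bot.sense()['time']); print(bot.sign_off())"
```

```text
35.075
the job is handed in; nothing more can be done
None
```

I packed all three square nozzles into their matching bays and handed the job in at 35 s; no verdict was reported. Each was gripped by the neck, lowered until the wrist force showed contact, then released.

**Final positions:** the depth fit of both cameras together puts each nozzle's axis within 1 mm of its silhouette's middle. The single-camera fits differ from each other by about 1.5 mm. All three stand upright in both pictures.

| Nozzle | Measured axis (mm) | Bay middle (mm) |
|---|---|---|
| Large | 447.4, 185.8 | 447.2, 185.0 |
| Medium | 542.7, 177.8 | 543.1, 177.5 |
| Small | 638.5, 170.3 | 638.7, 170.3 |

**Bystanders:** the round nozzles measure within 0.2 mm of where they started. The tape and jar look unmoved in both pictures. Their network readings varied by up to 8 mm, which is the networks' scatter. I never went near the yellow look-alike.

**What disagreed:** the real finger ends sit about 25 mm short of the stated TCP. The scene, side and wrist cameras all showed this before the first grip, so I worked 25 mm lower than the nominal figures. Some moves also stopped a few millimetres short and were corrected before each descent.

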